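# Draw the bolt and hold a curing box lid at its balance point

### The arm

A 6-joint arm with a two-finger parallel gripper is mounted at the origin on the work surface. World frame = base frame: x ahead of the robot, y to its left, z up, the work surface at z = 0. Lengths are in m, angles in rad, forces in N, time in s.
With the tool pointing down it reaches from about 0.3 to 0.875 m from the base axis. Payload 6.4 kg.
Tool frame: the origin (TCP) lies midway between the tips of the shut fingers; the grasp point (between the pads) lies 19 mm behind it; z points along the fingers, y is the line along which they close (so a half turn about z gives the same grasp; the last joint's range is limited). The gripper opens to 85 mm and grips with 20 to 120 N. Pads are 22 mm wide; open, the fingers measure 114 mm over their backs; the gripper's body (76 mm by 85 mm) begins 54 mm behind the grasp point. The pads swing forward as they close: fully open they stand 13 mm farther back than shut.
Start: joints at [0.992, 0.181, 1.607, -0, 1.354, -0.206], TCP at [0.209, 0.536, 0.231] pointing down, gripper open.
Joint ranges: [-2.99, 2.99], [-0.89, 2.07], [0.3, 2.58], [-1.14, 4.28], [0, 2.63], [-3.12, 3.12]. Speed limits (rad/s): [2.57, 2.57, 3.01, 3.14, 3.14, 3.14].

### API

Orientations are given as a unit quaternion [w, x, y, z].
In Python, from bench import ctrl gives the robot as it stands. The module is installed in compiled form; this text tells all that it offers.
- The arm moves only by the tool move_arm, never from a script. Its argument "plan" is one flat list of numbers, 6 for each row, row after row: the shift along the world's x, y, z in units of 50 mm (1.0 is 50 mm), then the turn, a rotation vector about the world's x, y, z in rad. A call has 1 to 10 rows; each row is the pose to reach, as a shift and turn from the pose commanded when the call began; what a row does not reach only later rows make up. A row lasts 1/8 s, in which the tool goes at most 62.5 mm and 10.7 degrees, less where a joint would pass 70% of its speed; a pose out of reach is approached as far as the arm can. A call with a gripper value outside its range is refused whole. "grip" is the finger opening in mm, from 0 to 85.4, set as the call begins (left out, the last holds). The fingers move at their own pace and stop on an object; the grip force is fixed at half the most. Time passes only in rows, so rows that repeat a pose let the fingers close. It gives the time, the measured TCP pose, the force, the opening and the grip force at its end, in the units of the state.
- ctrl.get_obs(): the state, without advancing time (a new reading comes with each control period).
- ctrl.camera(name): name is "scene" or "top" or "wrist"; returns a dict with "pixels" (384x512x3 uint8, red, green, blue), "fx", "fy", "cx", "cy" (pixels), "dist_coeffs" ([k1, k2, p1, p2, k3] as OpenCV has them; the pictures are not rectified), "origin" and "attitude" of the camera in the world. Camera axes: x right, y down, z forward; pixel columns grow to the right and rows downward; lengths in m; the calibration is good to about 2 mm. A picture is of the moment at which its call begins. There is no depth.
- ctrl.hand_in(): hands the job in; it is judged then, once.
The state is a dict: "time_s": time; "q": joint angles; "dq": joint speeds; "joint_efforts": joint torques, N m; "eef_pos": TCP position; "eef_rot": TCP orientation; "wrist_force": force on the tool from outside, world axes, zero at the start; "torque": the same for the moment, N m; "opening": opening from 0.0 (shut) to 1.0 (fully open); "grasp_force": force on a finger pad.
Only numpy, scipy, OpenCV 4.12 (cv2) and the standard library are available. Lean on these libraries where they do the work, as an engineer would, in place of code of your own. Each camera call takes 0.05 s, during which the arm holds its last target. There are 200 camera calls.

### The job

The lid spring of the light-curing box is being adjusted. Draw the bolt on the box's right side all the way back, then raise the lid by its bar until it is clearly past its balance point (to about 65 degrees open), keeping hold of it so that it neither flies open against its stop nor drops, ease it back to about five degrees below the balance point and finish there, still holding the lid steady. Leave the other things on the bench where they are.

Things in the scene. Friction and masses are not known exactly. Their poses are not given: they have to be found in the camera images.
- cure_box: light-curing box: fixed white casing, open top, 180 deep (x) x 240 wide (y) x 90 mm high. Origin: centre of its underside, on the bench. Its x axis points from the front (display, dial and lid bar, roughly towards the robot) to the rear, y to the left of someone looking along x, z up. A 36 mm wide grey ledge on its right flank (-y), 88 high, carries the bolt
- lid (a joint): lid angle, rad: 0 shut, grows as the front edge rises, stop at 1.45; hinged at the rear rim. 0.9 kg, 180 x 240 x 12 mm, amber window. Balance point 1.0 (57 deg): below it the lid falls shut, above it the spring throws it open. At the bar: 1.0 N closing when shut, 0.25 closing at 0.9, 0.25 opening at 1.1, 1.2 opening at the stop. Almost no hinge friction. The bolt locks it until drawn
- lid_bar (a point): middle of the lid's handle: round bar, 12 mm diameter, along the box's y, 50 mm ahead of the lid's front edge on two arms 65 mm either side (118 free between). Lid shut: 140 ahead of the box's origin, 96 above the bench, clear below. Can be pinched from above, fingers before and behind it, and turns between the pads as the lid swings
- lid_hinge (a point): middle of the hinge line; in the box's frame at x +90, y 0, z +90 mm. The bar's middle stands 230 mm from it along the lid and 6 mm outward of it
- bolt (a joint): draw of the bolt, m: 0 fully home, 0.045 fully drawn (end stop), grows as it is pulled along the box's -x (towards the box's front). Its steel tongue lies over a lug on the lid's right edge and frees it beyond about 0.022. Friction about 1.5 N, stays where it is left
- bolt_knob (a point): top centre of the bolt's knob: upright dark steel pin, 14 mm diameter, 40 tall, on the bolt's 24 mm high steel block; top 152 mm above the bench (block top 112, shut lid's top 102). At draw 0 at x -80, y -138 in the box's frame; moves with the bolt
- model_a: bystander, leave alone: loose cream plaster dental arch cast, 55 x 62 mm, 30 high, in front of the box to its left. Origin: centre of its underside
- model_b: bystander, leave alone: a second such cast, beside the box on its left. Origin: centre of its underside
- liquid_bottle: bystander, leave alone: amber bottle with black cap, 54 mm across, 130 high, beside the box on its left, farther back. Origin: centre of its underside
- mixing_bowl: bystander, leave alone: black rubber mixing bowl, 100 mm across, 55 high, beside the box on its right, towards the back. Origin: centre of its underside
- wax_knife: bystander, leave alone: wax spatula with dark wooden handle, 170 mm long, lying flat to the right in front of the box. Origin: centre of its underside
- instrument_cup: bystander, leave alone: white pot, 60 mm across, 80 high, with steel instruments standing in it up to 150 high, right of the box. Origin: centre of its underside

How it is judged:
On the way, in this order (a step that is already met when the one before it is completed fails the run):
1. the bolt is drawn fully back with the lid still shut (value of joint bolt above 0.036 m and value of joint lid below 0.05 rad), for 0.1 s.
2. the lid is raised clearly past its balance point, held by the gripper (value of joint lid above 1.05 rad and contact force between the fingers and lid above 0.1 N), for 0.1 s.
At the end, for the whole second after the job is handed in: the lid stands still between 0.82 and 0.98 rad (1 to 10 degrees below its balance point of 1.0 rad), moving slower than 0.1 rad/s, the fingers bear on it with over 0.1 N, nothing else holds it up, and the bolt is still drawn more than 36 mm (value of joint lid between 0.82 and 0.98 rad and velocity of joint lid between -0.1 and 0.1 rad/s and value of joint bolt above 0.036 m and contact force between the fingers and lid above 0.1 N and contact force between each of model_a, model_b, liquid_bottle, mixing_bowl, wax_knife, instrument_cup and lid below 0.05 N); the arm keeps its last pose, push and grip.
It fails at once if the lid flies open against its stop (over 1.40 rad) (value of joint lid above 1.4 rad).
It fails at once if the lid drops or is slammed (closing faster than 2 rad/s) (velocity of joint lid below -2 rad/s).
It fails at once if another thing on the bench is shifted by more than 30 mm (distance of any of model_a, model_b, liquid_bottle, mixing_bowl, wax_knife, instrument_cup from where it was at the start of the episode above 0.03 m).
It also fails if it takes over 48 s, if anything falls off the work surface, if the arm or the gripper's body presses on something with over 40 N, if the wrist force passes 120 N, or if a joint passes its speed limit or range.

## Working session

There is one attempt and no reset: what is moved stays moved. The work goes in short steps, Python scripts to look and compute and a tool call to move; the robot and the scene stay as the last step left them, time stands still between calls to the robot, and variables do not carry over. Pictures are saved under pics/ and viewed, at most 10 in all, crops included, and the job is handed in when it is done.

Besides the shell and the picture viewer there is one more tool, called in YAML: its name, and indented under it one key for each argument. move_arm: Moves the arm, as the interface text tells. Its arguments: {"type":"object","properties":{"plan":{"type":"array"},"grip":{"type":"number"}},"required":["plan"]}

```bash
mkdir -p pics
cat > h.py <<'E'
import numpy as np,cv2
from bench import ctrl
from scipy.spatial.transform import Rotation as R
def rot(a):
    a=np.array(a,float)
    return a if a.shape==(3,3) else R.from_quat(np.r_[a[1:],a[0]]).as_matrix()
def snap(n,f):
    c=ctrl.camera(n); cv2.imwrite('pics/'+f,c['pixels'][:,:,::-1]); return c
def K(c): return np.array([[c['fx'],0,c['cx']],[0,c['fy'],c['cy']],[0,0,1.]])
def at_z(c,uv,z):
    p=cv2.undistortPoints(np.array([[uv]],float),K(c),np.array(c['dist_coeffs'],float))[0,0]
    d=rot(c['attitude'])@np.r_[p,1]; o=np.array(c['origin'])
    return o+d*(z-o[2])/d[2]
def proj(c,P):
    A=rot(c['attitude']).T; o=np.array(c['origin'])
    return cv2.projectPoints(((np.array(P)-o)@A.T).reshape(-1,1,3),np.zeros(3),np.zeros(3),K(c),np.array(c['dist_coeffs'],float))[0][:,0]
E
python3 - <<'E'
from h import *
import pickle
d={}
for n in ['top','scene']:
    c=snap(n,n+'0.png'); d[n]=c; print(n,c['origin'],c['attitude'],c['fx'])
pickle.dump(d,open('c0.pkl','wb'))
o=ctrl.get_obs(); print(o)
E
```

```text
top [0.40966392 0.01011336 1.13356247] [ 0.05314802 -0.70432585  0.70677416 -0.03963171] 388.5488860773661
scene [0.96458259 0.18617416 0.78908482] [-0.17275239  0.53080739  0.79157508 -0.2486142 ] 360.4309353133341
{'time_s': 0.1, 'q': array([ 9.91702636e-01,  1.81454765e-01,  1.60789510e+00,  1.35302648e-06,
        1.35382961e+00, -2.06266228e-01]), 'dq': array([-1.92175832e-04,  6.48180696e-05, -1.95355535e-03, -2.51892354e-04,
       -1.57435625e-03,  3.64572562e-04]), 'joint_efforts': array([ 9.03137297e-04, -4.45873511e+01, -3.52238274e+01, -2.26061361e-04,
        4.04162274e-03,  1.03341421e-05]), 'eef_pos': array([0.20913061, 0.53508599, 0.23048724]), 'eef_rot': array([-3.04219885e-04,  1.85336042e-01,  9.82674881e-01, -7.32765353e-04]), 'wrist_force': array([ 0.81131703,  0.02565448, -0.3411852 ]), 'torque': array([ 0.00026004, -0.00757884, -0.01225399]), 'grasp_force': 0.0, 'opening': 1.0000246575774456}
```

View pics/top0.png

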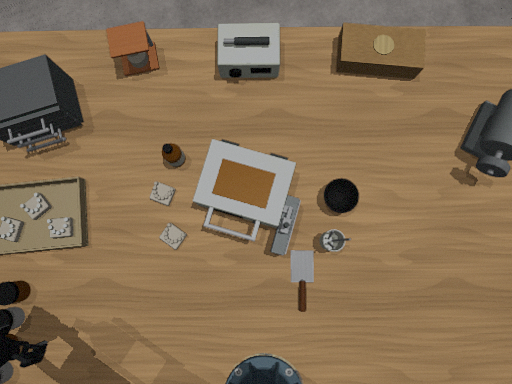

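View pics/scene0.png

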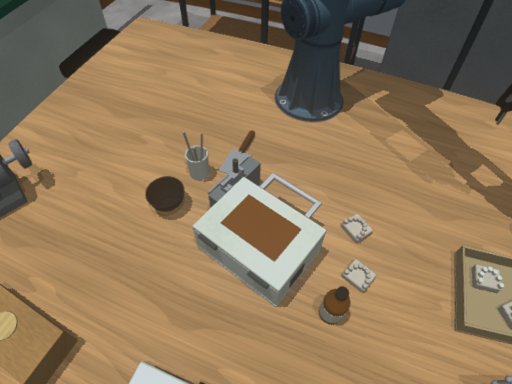

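The top view shows the box with its lid around pixel (245,185), the bar around (231,228), and the bolt around (285,222). In the scene view the knob is at (235,163). I'll zoom in on both.

Run:
```python
import cv2,numpy as np
a=cv2.imread('pics/top0.png')[130:265,185:325]; b=cv2.imread('pics/scene0.png')[140:305,180:335]
a=cv2.resize(a,None,fx=4,fy=4,interpolation=2); cv2.imwrite('pics/ta.png',a)
b=cv2.resize(b,None,fx=3.6,fy=3.6,interpolation=2);cv2.imwrite('pics/sb.png',b)
```

```text
(no output)
```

View pics/ta.png

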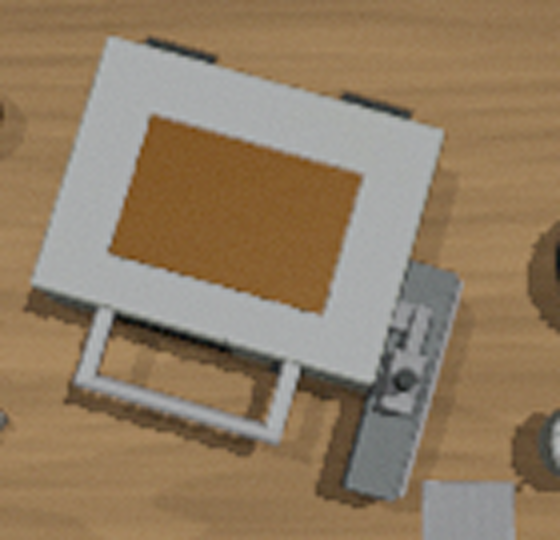

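View pics/sb.png

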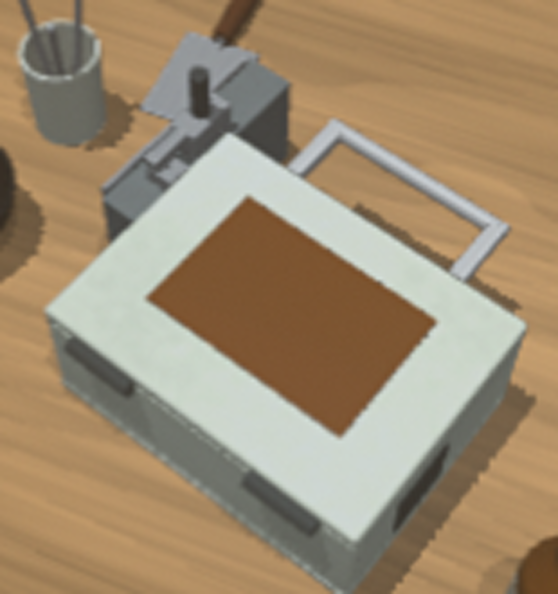

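The lid corners in the top crop are (108,38), (443,130), (372,385) and (32,288). In the scene crop they are (350,543), (47,313), (230,133) and (525,325). The knob top is at (402,380) in the top crop and (199,70) in the scene crop. I'll fit the box pose to these points.

```bash
cat > fit.py <<'E'
from h import *
import pickle
from scipy.optimize import least_squares
d=pickle.load(open('c0.pkl','rb'))
L=np.array([[.09,.12,.102],[.09,-.12,.102],[-.09,-.12,.102],[-.09,.12,.102],[-.08,-.138,.152]])
T=(np.array([[108,38],[443,130],[372,385],[32,288],[402,378]])+.5)/4+[185,130]-.5
S=(np.array([[350,543],[47,313],[230,133],[525,325],[199,70]])+.5)/3.6+[180,140]-.5
def W(p,P):
    c,s=np.cos(p[2]),np.sin(p[2]); P=np.atleast_2d(P)
    return np.c_[p[0]+c*P[:,0]-s*P[:,1],p[1]+s*P[:,0]+c*P[:,1],P[:,2]]
def f(p,ks=('top','scene')): return np.concatenate([(proj(d[k],W(p,L))-q)[:5].ravel() for k,q in (('top',T),('scene',S)) if k in ks])
if __name__=='__main__':
    for ks in (('top',),('scene',),('top','scene')):
        r=least_squares(f,[.55,.05,-.2],args=(ks,),loss='soft_l1'); print(ks,r.x.round(4)); print(f(r.x,ks).round(1))
    p=r.x
    print('knob',W(p,[-.08,-.138,.152]),'bar',W(p,[-.14,0,.096]),'hinge',W(p,[.09,0,.09]),'xdir',np.cos(p[2]),np.sin(p[2]))
    for n,uv,z in (('knife',(303,270),.0),('cup',(333,241),.08),('bowl',(341,196),.055),('ma',(173,237),.03),('mb',(162,194),.03),('bottle',(168,149),.13)): print(n,at_z(d['top'],uv,z))
E
python3 fit.py
```

```text
('top',) [ 0.5866  0.0496 -0.2867]
[-0.5 -0.3  0.4  0.4 -0.   0.6 -1.2 -0.2  1.4 -0.5]
('scene',) [ 0.5854  0.0506 -0.2994]
[ 0.5  0.4 -1.6 -2.1 -0.  -1.1  1.2  0.1 -0.4  1.7]
('top', 'scene') [ 0.5862  0.0503 -0.2931]
[-0.5 -0.4  0.2  0.9 -0.5  1.  -1.5 -0.4  0.8 -0.1  0.6  0.5 -2.  -1.5
 -0.7 -0.8  0.9 -0.  -1.1  2. ]
knob [[ 0.46974753 -0.05875365  0.152     ]] bar [[0.45217116 0.09069557 0.096     ]] hinge [[0.67236514 0.02425302 0.09      ]] xdir 0.9573651120669424 -0.28888067120707606
knife [ 0.34706413 -0.11643423  0.        ]
cup [ 0.42807572 -0.18945526  0.08      ]
bowl [ 0.55330437 -0.22012814  0.055     ]
ma [0.44141046 0.2535501  0.03      ]
mb [0.56491645 0.28841046 0.03      ]
bottle [0.67180659 0.25056968 0.13      ]
```

move_arm:
  plan: [0.5,-1.12,0,0,0,-0.149,1,-2.24,0,0,0,-0.298,1.5,-3.36,0,0,0,-0.447,2,-4.48,0,0,0,-0.596,2.5,-5.6,0,0,0,-0.745,3,-6.72,0,0,0,-0.894,3.5,-7.84,0,0,0,-1.043,4,-8.96,0,0,0,-1.192,4.5,-10.08,0,0,0,-1.341,5,-11.2,0,0,0,-1.49]
  grip: 60

```text
time_s: 1.35
eef_pos: [0.4597, -0.0265, 0.2312]
eef_rot: [-0.0, 0.804, 0.595, 0.0]
wrist_force: [0.7, 0.8, 0.6]
opening: 0.706
grasp_force: 0.0
```

move_arm:
  plan: [0.2,-0.68,0,0,0,0,0.2,-0.68,0,0,0,0,0.2,-0.68,0,0,0,0]

```text
time_s: 1.72
eef_pos: [0.4689, -0.0579, 0.2308]
eef_rot: [-0.001, 0.803, 0.597, -0.0]
wrist_force: [-0.0, 0.9, -0.2]
opening: 0.703
grasp_force: 0.0
```

Run:
```python
from h import *
c=snap('wrist','w1.png'); o=ctrl.get_obs(); print(o['eef_pos'],R.from_matrix(rot(o['eef_rot'])).as_rotvec(),rot(o['eef_rot'])[:,1],o['opening'])
print(proj(c,[[.4697,-.0588,.152],[.4522,.0907,.102]]))
import pickle; pickle.dump(c,open('w1.pkl','wb'))
```

```text
[ 0.46889412 -0.05751689  0.23093931] [-2.51948399e+00 -1.87490275e+00  3.93929115e-04] [ 0.95787423 -0.28718632 -0.0009855 ] 0.7025358667673018
[[256.42268267 202.38571428]
 [190.81231919  40.85608032]]
```

View pics/w1.png

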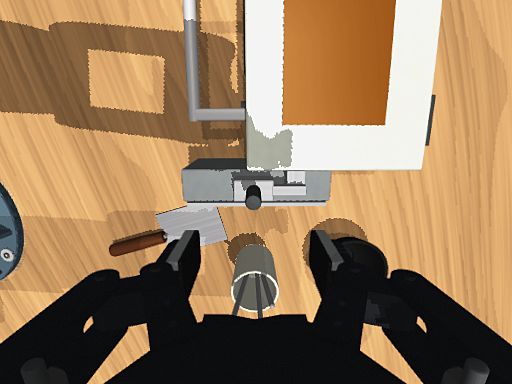

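The knob is at (253,201), against a predicted (256,202). The bar line is at column 190, as predicted. The estimate holds, so I'll descend and pinch the knob.

move_arm:
  plan: [0,-0.02,-1,0,0,0,0,-0.02,-1.8,0,0,0,0,-0.02,-2.1,0,0,0,0,-0.02,-2.1,0,0,0]

```text
time_s: 2.28
eef_pos: [0.469, -0.0586, 0.1261]
eef_rot: [-0.001, 0.802, 0.597, -0.0]
wrist_force: [1.4, -0.2, 0.4]
opening: 0.705
grasp_force: 0.0
```

move_arm:
  plan: [0,0,0,0,0,0,0,0,0,0,0,0,0,0,0,0,0,0,0,0,0,0,0,0,0,0,0,0,0,0]
  grip: 0

```text
time_s: 2.9
eef_pos: [0.47, -0.0597, 0.1277]
eef_rot: [0.001, 0.802, 0.597, 0.0]
wrist_force: [-2.8, 1.6, 6.7]
opening: 0.139
grasp_force: 58.4
```

move_arm:
  plan: [-0.19,0.06,0,0,0,0,-0.38,0.115,0,0,0,0,-0.57,0.17,0,0,0,0,-0.72,0.22,0,0,0,0,-0.82,0.25,0,0,0,0,-0.82,0.25,0,0,0,0]

```text
time_s: 3.65
eef_pos: [0.4287, -0.0474, 0.1276]
eef_rot: [0.001, 0.802, 0.597, 0.0]
wrist_force: [-0.4, -0.7, 8.6]
opening: 0.141
grasp_force: 59.9
```

Run:
```python
from h import *
o=ctrl.get_obs(); print(o['eef_pos'],o['wrist_force'],o['opening'],o['grasp_force'])
```

```text
[ 0.4287086  -0.04743467  0.12761409] [-0.35277594 -0.73724434  8.58833948] 0.14128526078277795 59.918591380119324
```

move_arm:
  plan: [-0.04,0.012,0,0,0,0,-0.08,0.024,0,0,0,0,-0.08,0.024,0,0,0,0]

```text
time_s: 4.03
eef_pos: [0.4264, -0.0468, 0.1277]
eef_rot: [0.003, 0.803, 0.597, 0.002]
wrist_force: [5.1, -3.4, 1.7]
opening: 0.135
grasp_force: 59.3
```

move_arm:
  plan: [0,0,0,0,0,0,0,0,0,0,0,0,0,0,0,0,0,0,0,0,0.5,0,0,0,0,0,1.3,0,0,0,0,0,2,0,0,0,0,0,2,0,0,0]
  grip: 60

```text
time_s: 4.9
eef_pos: [0.426, -0.0464, 0.229]
eef_rot: [0.002, 0.802, 0.597, 0.001]
wrist_force: [0.1, -1.0, -1.6]
opening: 0.701
grasp_force: 0.0
```

Run:
```python
from h import *
c=snap('wrist','w2.png'); o=ctrl.get_obs(); print(o['eef_pos'],o['wrist_force'],o['opening'])
from fit import W
p=[.5862,.0503,-.2931]
print(proj(c,W(p,np.array([[-.08-.036,-.138,.152],[-.125,-.138,.152],[-.14,0,.102],[-.14,-.065,.096]]))))
```

```text
[ 0.42491272 -0.04591473  0.22715038] [0.06029073 0.29470174 0.44340079] 0.7025598844580364
[[265.80340831 201.29110874]
 [255.09204588 201.28243055]
 [238.45020571  38.11167438]
 [239.4072251  112.59691631]]
```

View pics/w2.png

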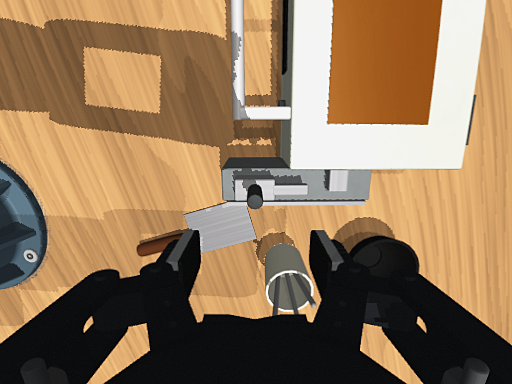

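The knob is at (255,198), which matches full draw (255,201). The bar is at column 238, as predicted. Next I'll grasp the bar.

move_arm:
  plan: [0.2,0.95,0,0,0,0,0.4,1.9,0,0,0,0,0.56,2.74,0,0,0,0,0.56,2.74,-1,0,0,0,0.56,2.74,-1.8,0,0,0,0.56,2.74,-2.5,0,0,0,0.56,2.74,-2.92,0,0,0,0.56,2.74,-2.92,0,0,0]
  grip: 44

```text
time_s: 5.95
eef_pos: [0.4494, 0.0914, 0.0774]
eef_rot: [-0.002, 0.802, 0.597, -0.003]
wrist_force: [0.4, 0.0, -0.2]
opening: 0.509
grasp_force: 0.0
```

move_arm:
  plan: [0,0,0,0,0,0,0,0,0,0,0,0,0,0,0,0,0,0,0,0,0,0,0,0,0,0,0,0,0,0]
  grip: 0

```text
time_s: 6.58
eef_pos: [0.452, 0.0915, 0.0807]
eef_rot: [-0.0, 0.802, 0.597, -0.0]
wrist_force: [-4.4, 1.5, 3.7]
opening: 0.112
grasp_force: 58.7
```

Run:
```python
from h import *
o=ctrl.get_obs(); print(o['eef_pos'],o['wrist_force'],o['opening'],o['grasp_force'])
u=np.array([np.cos(-.2931),np.sin(-.2931)])
def b(t): return np.array([-.23*np.cos(t)+.006*np.sin(t), .23*np.sin(t)+.006*np.cos(t)])
for t in (.1,.2,.3,.4,.5,.6,.7,.8,.9,1.,1.05,1.1,1.13):
    d=b(t)-b(0); print(t,(np.r_[u*d[0],d[1]]/.05).round(2))
```

```text
[0.45199292 0.09147416 0.08068806] [-4.40346271  1.52140475  3.66254061] 0.11232170502575921 58.656628131866455
0.1 [ 0.03 -0.01  0.46]
0.2 [ 0.11 -0.03  0.91]
0.3 [ 0.23 -0.07  1.35]
0.4 [ 0.39 -0.12  1.78]
0.5 [ 0.59 -0.18  2.19]
0.6 [ 0.83 -0.25  2.58]
0.7 [ 1.11 -0.33  2.94]
0.8 [ 1.42 -0.43  3.26]
0.9 [ 1.76 -0.53  3.56]
1.0 [ 2.12 -0.64  3.82]
1.05 [ 2.31 -0.7   3.93]
1.1 [ 2.51 -0.76  4.03]
1.13 [ 2.63 -0.79  4.09]
```

move_arm:
  plan: [0.01,0,0.23,0,0,0,0.03,-0.01,0.46,0,0,0,0.06,-0.02,0.69,0,0,0,0.11,-0.03,0.91,0,0,0,0.17,-0.05,1.13,0,0,0,0.23,-0.07,1.35,0,0,0,0.31,-0.09,1.57,0,0,0,0.39,-0.12,1.78,0,0,0,0.39,-0.12,1.78,0,0,0]

```text
time_s: 7.7
eef_pos: [0.4707, 0.0859, 0.1703]
eef_rot: [-0.001, 0.802, 0.597, -0.001]
wrist_force: [-8.6, 5.2, 2.0]
opening: 0.117
grasp_force: 58.7
```

move_arm:
  plan: [0.1,-0.03,0.21,0,0,0,0.2,-0.06,0.41,0,0,0,0.32,-0.095,0.61,0,0,0,0.44,-0.13,0.8,0,0,0,0.575,-0.17,0.98,0,0,0,0.72,-0.21,1.16,0,0,0,0.87,-0.26,1.325,0,0,0,1.03,-0.31,1.48,0,0,0,1.03,-0.31,1.48,0,0,0]

```text
time_s: 8.82
eef_pos: [0.5217, 0.0709, 0.2473]
eef_rot: [-0.002, 0.802, 0.597, -0.001]
wrist_force: [-20.4, 5.2, 22.0]
opening: 0.112
grasp_force: 59.4
```

Run:
```python
from h import *
c=snap('scene','s2.png'); o=ctrl.get_obs(); print(o['eef_pos'],o['wrist_force'],o['opening'],o['grasp_force'])
```

```text
[0.52140295 0.07096659 0.24699786] [-21.52535086   7.06038929  20.66285464] 0.11362024240102393 59.33071732521057
```

View pics/s2.png

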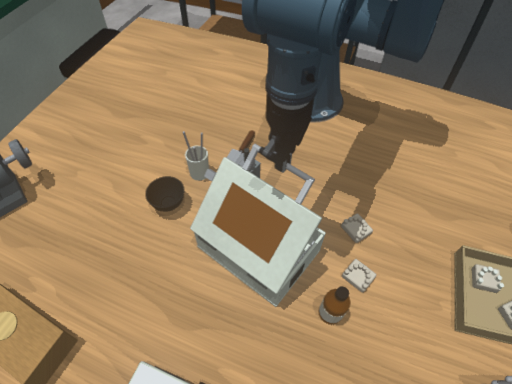

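The lid is up about 0.8 rad, gripped by the bar near (285,165), and the bystanders haven't moved. The force is radial because my path runs slightly short, so I'll ease outward and go on.

move_arm:
  plan: [-0.03,0.01,0.04,0,0,0,-0.05,0.015,0.07,0,0,0,-0.05,0.015,0.07,0,0,0]

```text
time_s: 9.25
eef_pos: [0.5215, 0.0709, 0.2474]
eef_rot: [0.0, 0.802, 0.597, 0.001]
wrist_force: [0.6, 5.3, -1.3]
opening: 0.109
grasp_force: 59.1
```

move_arm:
  plan: [0.16,-0.05,0.16,0,0,0,0.33,-0.1,0.31,0,0,0,0.51,-0.155,0.45,0,0,0,0.69,-0.205,0.58,0,0,0,0.78,-0.235,0.64,0,0,0,0.88,-0.265,0.7,0,0,0,0.88,-0.265,0.7,0,0,0]

```text
time_s: 10.12
eef_pos: [0.5657, 0.0577, 0.2824]
eef_rot: [-0.0, 0.802, 0.597, 0.001]
wrist_force: [1.3, 5.4, 0.2]
opening: 0.109
grasp_force: 59.1
```

```bash
cat > ang.py <<'E'
from h import *
from scipy.optimize import brentq
o=ctrl.get_obs(); print(o['time_s'],o['eef_pos'],o['wrist_force'],o['opening'],o['grasp_force'])
u=np.array([np.cos(-.2931),np.sin(-.2931)])
d=o['eef_pos']-np.array([.4520,.0915,.0807]); a=d[:2]@u
print('t from z',brentq(lambda t:.23*np.sin(t)+.006*(np.cos(t)-1)-d[2],0,1.5),'from x',brentq(lambda t:.23*(1-np.cos(t))+.006*np.sin(t)-a,0,1.6))
h=np.array([.6724,.0243]); print('hinge-based',np.arctan2(o['eef_pos'][2]+.0153-.09,-(o['eef_pos'][:2]-h)@u)-.026)
E
python3 ang.py
```

```text
10.125 [0.56568592 0.05773563 0.28237014] [1.25098763 5.42971177 0.22905078] 0.10900261377381763 59.05989110469818
t from z 1.099705797930722 from x 1.0392501415600044
hinge-based 1.050851548538439
```

move_arm:
  plan: [0.1,-0.03,0.055,0,0,0,0.2,-0.06,0.11,0,0,0,0.3,-0.09,0.155,0,0,0,0.34,-0.1,0.175,0,0,0,0.34,-0.1,0.175,0,0,0,0.34,-0.1,0.175,0,0,0]

```text
time_s: 10.88
eef_pos: [0.5824, 0.0528, 0.2915]
eef_rot: [-0.0, 0.802, 0.597, 0.001]
wrist_force: [-1.2, 6.1, 3.2]
opening: 0.113
grasp_force: 58.9
```

Run:
```python
import ang
from h import *
from fit import W
d=snap('top','t3.png'); c=snap('scene','s3.png')
import cv2
b=c['pixels'][120:300,170:345,::-1]; cv2.imwrite('pics/s3c.png',cv2.resize(b,None,fx=3.2,fy=3.2,interpolation=2))
p=[.5862,.0503,-.2931]
for t in (.9,1.0,1.1,1.2,1.3):
    q=lambda r,y,n:[.09-r*np.cos(t)+n*np.sin(t),y,.09+r*np.sin(t)+n*np.cos(t)]
    P=W(p,[q(.18,.12,.012),q(.18,-.12,.012),q(.236,.065,.006),q(.236,-.065,.006)])
    print(t,((proj(c,P)-[170,120]+.5)*3.2).round(0).tolist())
```

```text
10.875 [0.58238401 0.05283736 0.29151669] [-1.19140952  6.05130751  3.19401737] 0.11253172816345676 58.88088047504425
t from z 1.2035358535320326 from x 1.1238143679131616
hinge-based 1.1340718223178174
0.9 [[471.0, 325.0], [153.0, 120.0], [438.0, 189.0], [260.0, 81.0]]
1.0 [[458.0, 334.0], [135.0, 124.0], [422.0, 195.0], [239.0, 84.0]]
1.1 [[444.0, 347.0], [116.0, 131.0], [402.0, 206.0], [215.0, 91.0]]
1.2 [[427.0, 363.0], [96.0, 141.0], [379.0, 222.0], [189.0, 102.0]]
1.3 [[409.0, 381.0], [74.0, 153.0], [354.0, 242.0], [161.0, 118.0]]
```

View pics/s3c.png

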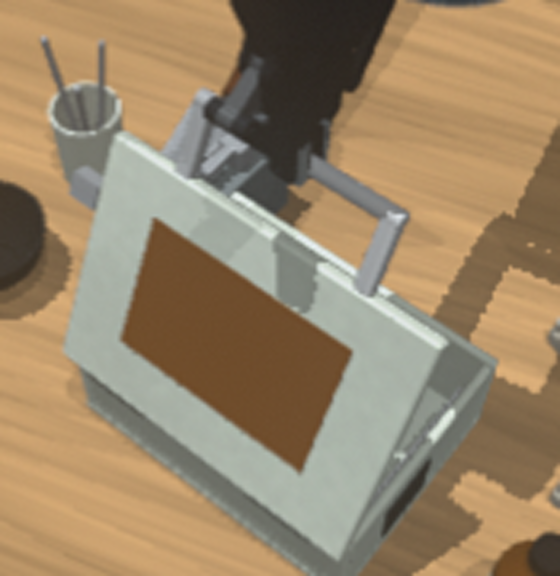

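In the crop the lid's upper corners are at (444,345) and (115,133), which puts the lid at about 1.1 rad and past balance. The bar is still held. Now I'll ease it back to about 0.91.

move_arm:
  plan: [-0.17,0.05,-0.085,0,0,0,-0.34,0.1,-0.175,0,0,0,-0.44,0.13,-0.235,0,0,0,-0.53,0.16,-0.295,0,0,0,-0.62,0.185,-0.36,0,0,0,-0.71,0.21,-0.425,0,0,0,-0.79,0.235,-0.485,0,0,0,-0.86,0.255,-0.54,0,0,0,-0.86,0.255,-0.54,0,0,0,-0.86,0.255,-0.54,0,0,0]

```text
time_s: 12.22
eef_pos: [0.5399, 0.0653, 0.2648]
eef_rot: [0.001, 0.802, 0.597, 0.001]
wrist_force: [0.4, 6.3, 3.6]
opening: 0.11
grasp_force: 60.4
```

Run:
```python
import ang
from h import *
from fit import W
c=snap('scene','s4.png')
import cv2
b=c['pixels'][120:300,170:345,::-1]; cv2.imwrite('pics/s4c.png',cv2.resize(b,None,fx=3.2,fy=3.2,interpolation=2))
```

```text
12.225 [0.53994263 0.06534923 0.26476292] [0.41308317 6.30302199 3.55541945] 0.11036115080942259 60.37453293800354
t from z 0.9460339708823702 from x 0.9000977183318409
hinge-based 0.9144845951496724
```

View pics/s4c.png

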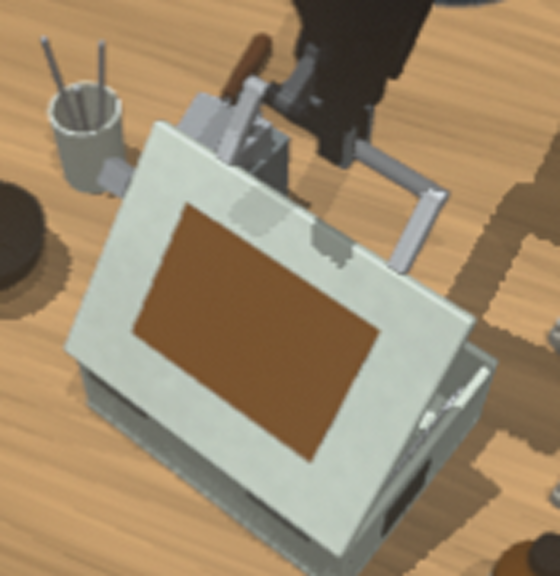

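The corners at (474,322) and (155,122) give about 0.89 rad. The other estimates run from 0.90 to 0.95, so all of them are in the band and the lid is still firmly held.

```bash
python3 -c "
from bench import ctrl
print(ctrl.hand_in())"
```

```text
the job is handed in; nothing more can be done
None
```

I drew the bolt back to its stop, raised the lid to about 1.1 rad (63 to 65°), eased it back to about 0.9 rad (51 to 54°) and handed in with the bar still gripped; no verdict was returned.

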